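# Scoop beads into the dryer tray and click the tray home

### The job

Using the scoop, move at least three of the fired beads from the white tub into the blue tray of the bead dryer, touching the beads with nothing but the scoop; every bead must end up in the tray or still in the tub. Once the tray is filled, push it into the dryer until it is fully home and both orange spring clips have snapped out behind its front panel. Set the empty scoop back upright in the middle of its cork mat, and leave everything else on the table where it is.

Things in the scene. Friction and masses are not known exactly. Their poses are not given: they have to be found in the camera images.
- scoop: Aluminium scoop, 0.13 kg, upright on the cork mat. Origin: centre of the pan's underside; z up. Pan 85 (x) x 76 mm (y), floor 2.5 mm; side walls 32 mm high, from x = -32 mm to the 45 mm high back wall at x = +41 mm. Open mouth towards -x, lip at x = -42.5 mm.
- scoop_grip (a point): Point to grip on the scoop's handle, at (30, 0, 105) mm in the scoop's frame, axes as the scoop's. The handle is a flat upright wooden bar over the back of the pan: x = +16 to +44 mm, 12 mm thick (y, centred), z = 47 to 137 mm.
- mat: Cork mat, fixed, 130 x 110 mm, 4 mm thick; origin at the centre of its underside on the table. The scoop's place.
- tub: White open tub, fixed. Origin on the table surface; z up. Outside x = -150 to +100 mm, 108 mm wide (y, centred), walls 4 mm, rim 57 mm above the table. Floor 12 mm above the table, 100 mm wide inside, flat from x = +96 to -104 mm; from there the near end slopes up at 45 degrees towards -x, to scoop against. Beads start within x = -95 to -28 mm; the +x half is free.
- dock: Bead dryer, fixed: grey base plate 8 mm thick, x = -150 to +120 mm, 170 mm wide (y); origin on the table surface, z up. The tray slides on the plate towards +x, between two rails 103 mm apart and 11 mm high, to the end stop: the face, at x = +85.5 mm, of a taupe blower block 150 mm wide, its top 70 mm above the table.
- tray: Blue open tray, loose, 0.25 kg, between the dock's rails, 50 to 80 mm short of home. Origin: centre of its underside, axes as the dock's. 130 (x) x 100 (y) x 40 mm high, walls and floor 4 mm. Home: origin at x = +20 mm in the dock's frame (about 3 mm of play back towards -x), 8 mm above the table.
- tray_panel (a point): Centre of the outer face of the tray's front panel, where to push: (-65, 0, 29) mm in the tray's frame. The panel is 8 mm thick, 124 mm wide, from 12 to 46 mm above the tray's underside; it sticks out 12 mm past the tray on each side.
- clip_left (a joint): Orange spring clip on the dock's +y side, x = -80 to -48 mm, z = 21 to 37 mm in the dock's frame. 0 = sprung out, tip 56 mm from the centre line; grows (m) as pushed outward, to 0.012. The panel's end pushes it aside by 6 mm in the last 25 mm of travel, then it snaps out behind the panel. Passing both clips takes about 4 to 10 N.
- clip_right (a joint): The same clip, mirrored, on the dock's -y side.
- bead1: Round fired bead 1 of 6 (terracotta), 22 mm across, 12 g; origin at its centre. It rolls, but stays put on slopes under about 8 degrees.
- bead2: Round fired bead 2 of 6 (blue), 22 mm across, 12 g; origin at its centre. It rolls, but stays put on slopes under about 8 degrees.
- bead3: Round fired bead 3 of 6 (terracotta), 22 mm across, 12 g; origin at its centre. It rolls, but stays put on slopes under about 8 degrees.
- bead4: Round fired bead 4 of 6 (green), 22 mm across, 12 g; origin at its centre. It rolls, but stays put on slopes under about 8 degrees.
- bead5: Round fired bead 5 of 6 (terracotta), 22 mm across, 12 g; origin at its centre. It rolls, but stays put on slopes under about 8 degrees.
- bead6: Round fired bead 6 of 6 (yellow), 22 mm across, 12 g; origin at its centre. It rolls, but stays put on slopes under about 8 degrees.
- jar_mid (a point): Bystander, to be left alone: glaze jar, 72 mm across, 85 mm tall. The point is half-way up, at its middle.
- water_mid (a point): Bystander, to be left alone: clear water bottle, 62 mm across, 170 mm tall. The point is half-way up, at its middle.
- cup_mid (a point): Bystander, to be left alone: white plastic cup, 68 mm across, 60 mm tall. The point is half-way up, at its middle.
- phone_mid (a point): Bystander, to be left alone: phone lying flat, dark screen in a grey-blue case, 148 x 72 x 9 mm. The point is half-way up, at its middle.
- tile_mid (a point): Bystander, to be left alone: terracotta test tile lying flat, 90 x 70 x 8 mm. The point is half-way up, at its middle.
- brush_mid (a point): Bystander, to be left alone: small brush lying flat, about 170 mm long. The point is half-way up, within the brush.
Things that resemble listed ones, but are neither listed nor needed, are in the scene too. What is shaped like the scoop but purple or yellow is not meant.

How it is judged:
By the outcome, as a careful person would: the job done as asked, in the order asked, and still so for the second after the job is handed in, with the robot touching nothing.
It also fails if it takes over 72 s, if anything falls off the work surface, if the arm or the gripper's body presses on something with over 40 N, if the wrist force passes 120 N, or if a joint passes its speed limit or range.

### The arm

A 6-joint arm with a two-finger parallel gripper is mounted at the origin on the work surface. World frame = base frame: x ahead of the robot, y to its left, z up, the work surface at z = 0. Lengths are in mm, angles in rad, forces in N, time in s.
With the tool pointing down it reaches from about 275 to 825 mm from the base axis. Payload 5.2 kg.
Tool frame: the origin (TCP) lies at the very end of the fingers, on their centre line; the grasp point (between the pads) lies 19 mm behind it; z points along the fingers, y is the line along which they close (so a half turn about z gives the same grasp; the last joint's range is limited). The gripper opens to 93 mm and grips with 3 to 60 N. Pads are 15 mm wide; open, the fingers measure 128 mm over their backs; the gripper's body (75 mm by 188 mm) begins 65 mm behind the grasp point.
Start: joints at [-1.322, 0.259, 1.535, -0, 1.348, -0.203], TCP at [240.143, -494.81, 218.653] pointing down, gripper open.
Joint ranges: [-3.14, 3.14], [-0.91, 2.08], [0.19, 2.58], [-1.22, 4.36], [0.22, 2.71], [-3.12, 3.12]. Speed limits (rad/s): [2.57, 2.57, 3.14, 3.14, 3.14, 3.14].

### API

Orientations are given as [roll, pitch, yaw] about the fixed x, y, z axes, in that order (R = Rz(yaw) Ry(pitch) Rx(roll)).
In Python, from bench import robot gives the robot as it stands. The module is installed in compiled form; this text tells all that it offers. Calls block until the motion is done:
- robot.move_ptp(position, orientation): joint-space move of the TCP to a pose.
- robot.move_linear(position, ori=None, speed=150, f_stop=None): straight line of the TCP; ori=None keeps the orientation; speed is the mean speed in mm/s. With f_stop (N) it stops when the force on the tool has changed by that much, and returns True; else False.
- robot.move_j(angles): joint-space move.
- robot.move_gripper(opening): opening from 0.0 (shut) to 1.0 (fully open); the grip force is fixed at half the most; returns when the fingers have stopped.
- robot.sleep(seconds).
- robot.inverse_kinematics(position, orientation): joint angles nearest the present ones, or None.
- robot.get_image(name): name is "scene" or "top" or "wrist"; returns a dict with "img" (384x512x3 uint8, blue, green, red), "fovy" (degrees; the focal length in pixels is half the picture's height over the tangent of half this angle, whatever the lens; pixels are square), "cx", "cy" (the principal point, pixels), "eye" and "orientation" of the camera in the world. Camera axes: x right, y down, z forward; pixel columns grow to the right and rows downward; lengths in mm; the calibration is good to about 2 mm. A picture is of the moment at which its call begins. There is no depth.
A pose or a line that the arm cannot do raises robot.MotionError and nothing moves.
- robot.hand_in(): hands the job in; it is judged then, once.
Readings, each from a call of its own:
- robot.current_t(): time.
- robot.current_qpos(): joint angles.
- robot.current_joint_vel(): joint speeds.
- robot.current_joint_efforts(): joint torques, N m.
- robot.current_tcp_pos(): TCP position.
- robot.current_eef_rot(): TCP orientation.
- robot.current_contact_force(): force on the tool from outside, world axes, zero at the start.
- robot.current_ft_torque(): the same for the moment, N m.
- robot.current_gripper_width(): opening from 0.0 (shut) to 1.0 (fully open).
- robot.current_finger_force(): force on a finger pad.
Only numpy, scipy, OpenCV 4.12 (cv2) and the standard library are available. Lean on these libraries where they do the work, as an engineer would, in place of code of your own. Each camera call takes 0.05 s, during which the arm holds its last target. There are 200 camera calls.

## Working session

There is one attempt and no reset: what is moved stays moved. The work goes in short steps, each a Python script; the robot and the scene stay as the last script left them, time stands still between calls to the robot, and variables do not carry over. Pictures are saved under pics/ and viewed, at most 10 in all, crops included, and the job is handed in when it is done.

```bash
mkdir -p pics
python3 - <<'E'
from bench import robot
import cv2
for n in("scene","top"):
    d=robot.get_image(n); cv2.imwrite(f"pics/{n}0.png",d["img"]); print(n,{k:d[k] for k in d if k!="img"})
print(robot.current_t(),robot.current_eef_rot())
E
```

```text
scene {'fovy': 49.466821059390966, 'cx': 255.71758951485302, 'cy': 187.82647866230263, 'eye': array([1010.65875702, -587.902326  , 1269.69859579]), 'orientation': array([-2.55669962, -0.01330631,  0.76188234])}
top {'fovy': 51.956211500799576, 'cx': 257.4320888879319, 'cy': 196.7415445737356, 'eye': array([ 433.8116347 ,    4.55240219, 1268.91375746]), 'orientation': array([-3.08817215, -0.0201323 , -1.55132272])}
0.1 [-3.13997410e+00 -3.27558624e-04  4.51765737e-01]
```

View pics/top0.png

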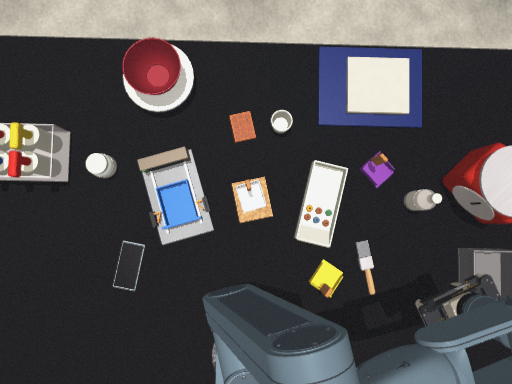

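View pics/scene0.png

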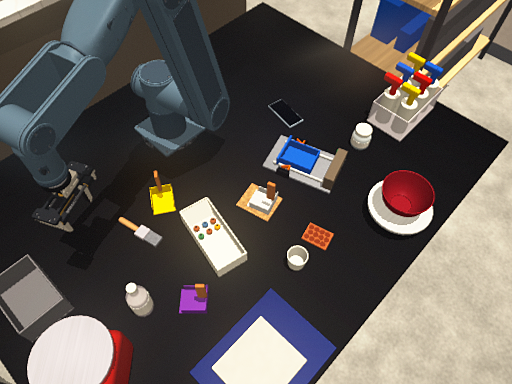

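The top view shows the mat and scoop at (252,199), the tub at (321,204) with beads around (318,216), and the dock at (178,200) with its tray at (180,205). The yellow and purple scoops are decoys. I'll work out rough positions, then look closer with the wrist camera.

```bash
cat > h.py <<'E'
from bench import robot
import numpy as np, cv2
from scipy.spatial.transform import Rotation as Rn
def R(o): return Rn.from_euler('xyz',o).as_matrix()
def cam(d):
    f=d["img"].shape[0]/2/np.tan(np.radians(d["fovy"]/2)); return f,R(d["orientation"]),np.array(d["eye"])
def ray(d,uv,z):
    f,C,e=cam(d); uv=np.atleast_2d(np.array(uv,float))
    v=np.c_[(uv[:,0]-d["cx"])/f,(uv[:,1]-d["cy"])/f,np.ones(len(uv))]@C.T
    return e+v*((z-e[2])/v[:,2])[:,None]
def proj(d,P):
    f,C,e=cam(d); q=(np.atleast_2d(P)-e)@C; return q[:,:2]/q[:,2:]*f+[d["cx"],d["cy"]]
def shot(n,fn):
    d=robot.get_image(n); cv2.imwrite(f"pics/{fn}.png",d["img"]); 
    import pickle; pickle.dump(d,open(f"pics/{fn}.pkl","wb")); return d
def load(fn):
    import pickle; return pickle.load(open(f"pics/{fn}.pkl","rb"))
E
python3 - <<'E'
from h import *
np.set_printoptions(precision=1,suppress=True)
d=shot("top","top1")
print("tub",ray(d,[(313,161),(347,166),(329,247),(296,241)],57)[:,:2])
print("blower",ray(d,[(138,160),(187,150)],70)[:,:2]); print("plate",ray(d,[(160,244),(213,231)],8)[:,:2])
print("mat",ray(d,[(232,182),(265,177),(272,217),(238,222)],4)[:,:2])
print("tray",ray(d,[(156,190),(190,180),(203,220),(165,228)],44)[:,:2])
w=shot("wrist","w0"); C=R(robot.current_eef_rot()); print("camoff in tool",C.T@(w["eye"]-robot.current_tcp_pos()),w["fovy"],"\n",C.T@R(w["orientation"]))
E
```

```text
tub [[ 613.7 -188.9]
 [ 600.5 -295.1]
 [ 349.1 -241.4]
 [ 365.6 -139.6]]
blower [[602.9 347.4]
 [637.  199.7]]
plate [[345.4 286.3]
 [389.6 119.8]]
mat [[547.8  63.2]
 [566.2 -42.8]
 [437.8 -67.6]
 [419.7  41. ]]
tray [[514.3 296.1]
 [547.6 191.9]
 [424.2 148.2]
 [397.3 264.5]]
camoff in tool [  71.7    0.3 -167.1] 65.89175175673687 
 [[-0.  -1.  -0.3]
 [ 1.  -0.   0. ]
 [-0.  -0.3  1. ]]
```

Run:
```python
from h import *
np.set_printoptions(precision=3,suppress=True)
robot.move_ptp([545,10,270],[np.pi,0,0]); print(robot.current_t(),robot.current_qpos())
d=shot("wrist","w1"); print(d["eye"],d["orientation"])
cv2.imwrite("pics/w1v.png",cv2.resize(d["img"],(800,600),interpolation=cv2.INTER_CUBIC))
```

```text
2.325 [-0.188  0.221  1.46  -0.     1.461  1.384]
[616.862   8.863 437.013] [ 2.881 -0.    -1.572]
```

View pics/w1v.png

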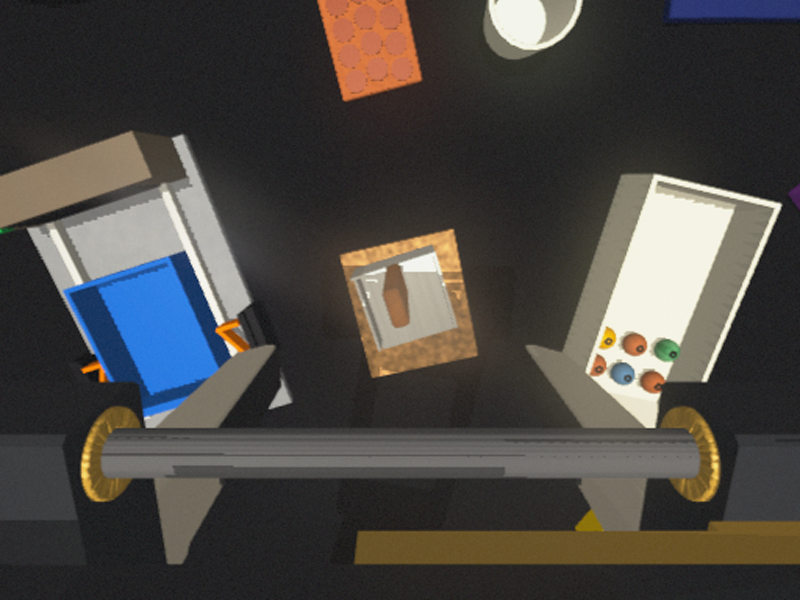

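Run:
```python
from h import *
np.set_printoptions(precision=1,suppress=True)
d=load("w1"); s=.64
P=lambda L,z: ray(d,np.array(L)*s,z)[:,:2]
m=P([(340,255),(453,230),(478,354),(372,377)],4); print("mat",m,m.mean(0), "sides",np.linalg.norm(m-np.roll(m,1,0),axis=1))
yaw=lambda v:np.arctan2(v[1],v[0])
print("yaw",yaw(m[0]-m[3]),yaw(m[1]-m[2]),yaw(m[0]-m[1])-np.pi/2)
t=P([(653,175),(781,205),(708,380)],57); print("tub",t,yaw(t[0]-t[1])-np.pi/2,yaw(t[1]-t[2]),np.linalg.norm(t[0]-t[1]))
k=P([(185,135),(291,402)],8); print("plate",k,yaw(k[0]-k[1]),np.linalg.norm(k[0]-k[1]))
r=P([(65,290),(182,253)],48); print("tray",r,yaw(r[0]-r[1])-np.pi/2,np.linalg.norm(r[0]-r[1]))
a=d["img"][140:245,212:312]; b=d["img"][75:275,0:190]
cv2.imwrite("pics/c1.png",np.hstack([cv2.resize(a,None,fx=4,fy=4,interpolation=2)[:420], np.zeros((420,1,3),np.uint8),cv2.resize(b,(399,420),interpolation=2)]))
```

```text
mat [[544.3  65.2]
 [567.6 -40.8]
 [444.1 -69.3]
 [419.4  37.1]] [493.8  -1.9] sides [128.  108.6 126.7 109.3]
yaw 0.22116785489297555 0.2265974367533594 0.21651488598932644
tub [[ 616.8 -192.2]
 [ 593.2 -298.6]
 [ 440.1 -265.9]] -0.21749904187911406 -0.2108785715531461 109.05746220951866
plate [[651.3 196.8]
 [393.7 119.9]] 0.2899381552193367 268.8069573133929
tray [[521.5 298.4]
 [553.6 193.3]] 0.296265375275788 109.95047227583814
```

View pics/c1.png

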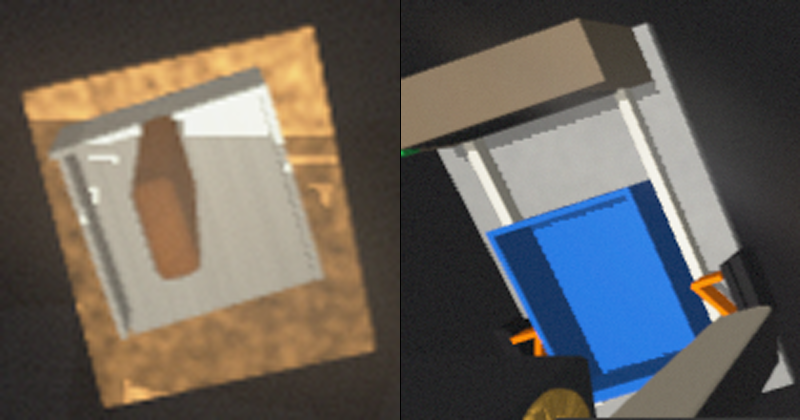

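The crop shows the handle's top face centred at about (168,229) and the scoop's lip from (125,338) to (323,278). The tray's rear rim runs from (488,230) to (632,188). The scoop's mouth faces the robot, and the tub, mat and dock frames agree with their known sizes.

Run:
```python
from h import *
np.set_printoptions(precision=1,suppress=True)
d=load("w1")
yaw=lambda v:np.arctan2(v[1],v[0])
P=lambda L,z: ray(d,np.array(L)/4+[212,140],z)[:,:2]
h=P([(135,185),(175,180),(202,270),(162,280)],141);hc=h.mean(0); print("handle",h,hc, yaw(h[1]-h[2]),yaw(h[0]-h[3]))
l=P([(125,338),(323,278)],6); print("lip",l,np.linalg.norm(l[0]-l[1]),yaw(l[0]-l[1])-np.pi/2)
b=P([(50,150),(260,70)],49); print("back",b,np.linalg.norm(b[0]-b[1]),yaw(b[0]-b[1])-np.pi/2)
for ya in (yaw(l[0]-l[1])-np.pi/2,):
    c,s=np.cos(ya),np.sin(ya); u=np.array([c,s]); print("scoop origin by handle",hc-30*u,"by lip",l.mean(0)+42.5*u)
Q=lambda L,z: ray(d,(np.array(L)-[401,0])/2.1+[0,75],z)[:,:2]
r=Q([(488,230),(632,188)],48); print("tray",r,np.linalg.norm(r[0]-r[1]),yaw(r[0]-r[1])-np.pi/2)
a=.292; u=np.array([np.cos(a),np.sin(a)]); v=np.array([-u[1],u[0]])
o=np.array([522.5,158.4])+15*u+85*v; print("dock o",o,"tray in dock",[( (r.mean(0)-o)@w).round(1) for w in (u,v)])
a=-.213; u=np.array([np.cos(a),np.sin(a)]); v=np.array([-u[1],u[0]])
o=np.array([605,-245.4])-100*u; print("tub o",o)
hsv=cv2.cvtColor(d["img"],cv2.COLOR_BGR2HSV)
p=np.array([(607,338),(634,344),(667,350),(598,366),(622,373),(653,382)])*.64
B=ray(d,p,23)[:,:2]-o; print("beads tub frame",np.c_[B@u,B@v])
```

```text
handle [[543.2  19.2]
 [544.5   9. ]
 [520.2   1.9]
 [517.5  12.4]] [531.4  10.6] 0.28196790713697006 0.2593663637410595
lip [[448.5  28.5]
 [472.9 -47.6]] 79.89663179234445 0.3099513049092144
back [[532.5  50.8]
 [559.2 -19. ]] 74.79614835625806 0.3661688168740471
scoop origin by handle [502.8   1.5] by lip [501.1   3.4]
tray [[523.  298.4]
 [550.1 202.3]] 99.84454464202832 0.27523765707054526
dock o [512.4 244.1] tray in dock [np.float64(24.9), np.float64(-1.0)]
tub o [ 507.3 -224.3]
beads tub frame [[-46.5  27.7]
 [-46.9   0.6]
 [-46.  -32.2]
 [-75.5  26.9]
 [-77.6   1.9]
 [-80.3 -30.7]]
```

```bash
cat >> h.py <<'E'
TUB=(np.array([507.3,-224.3]),-.213); DOCK=(np.array([512.4,244.1]),.290); MAT=(np.array([493.8,-1.9]),.222)
def W(fr,p):
    o,a=fr; return np.r_[o+np.array([[np.cos(a),-np.sin(a)],[np.sin(a),np.cos(a)]])@np.array(p[:2],float),p[2]]
def pose(p,yaw,pitch=0,ref=(0,0,0)):
    "TCP pose that puts scoop-frame point ref at world p"
    S=Rn.from_euler('xyz',[0,pitch,yaw]); T=S*Rn.from_euler('x',np.pi)
    return p+S.apply(np.array([30,0,86.])-np.array(ref)), T.as_euler('xyz')
LIP=(-42.5,0,0)
E
python3 - <<'E'
from h import *
# reachability of planned scoop/pour poses
for nm,p in [("lower",pose(W(TUB,(36,-1.5,13)),TUB[1])),("end",pose(W(TUB,(-102,-1.5,13)),TUB[1],0,LIP)),("tilt",pose(W(TUB,(-141,-1.5,53)),TUB[1],.45,LIP)),("tilthi",pose(W(TUB,(-120,-1.5,160)),TUB[1],.45,LIP)),
 ("pre",pose(W(DOCK,(-30,0,150)),DOCK[1],.45,LIP)),("pour",pose(W(DOCK,(-30,0,45)),DOCK[1],-.7,LIP))]:
    q=robot.inverse_kinematics(*p); print(nm,p[0].round(),None if q is None else np.round(q,2))
g=np.array([531,10.6]); o=[np.pi,0,.295]
robot.move_ptp([*g,185],o); robot.move_linear([*g,90],speed=120); robot.move_gripper(0)
print(robot.current_t(),robot.current_gripper_width()*93,robot.current_finger_force())
robot.move_linear([*g,140]); print(robot.current_t(),robot.current_contact_force(),robot.current_ft_torque())
shot("scene","s2");shot("wrist","w2")
E
```

```text
lower [ 571. -240.   99.] [-0.58  0.48  1.52 -0.    1.15  1.21]
end [ 478. -220.   99.] [-0.64  0.33  1.75 -0.    1.06  1.14]
tilt [ 470. -218.   99.] [-0.55  0.6   1.4  -0.14  1.57  1.27]
tilthi [ 490. -222.  206.] [-0.54  0.55  1.21 -0.14  1.8   1.24]
pre [582. 265. 196.] [ 0.26  0.76  0.86 -0.01  1.97  1.54]
pour [484. 236. 157.] None
4.975 12.12294036834744 29.999442994594574
5.4583 [ 0.26447607  1.02744346 -1.58600949] [0.04088106 0.04582408 0.02490401]
```

Run:
```python
from h import *
for z in (45,75):
  for dy in np.radians([-90,-60,-30,0,30,60,90,135,180]):
    r=[]
    for pt in (-.35,-.45,-.55,-.7):
        for lx in(-40,):
            q=robot.inverse_kinematics(*pose(W(DOCK,(lx,0,z)),DOCK[1]+dy,pt,LIP)); r.append(None if q is None else np.round(q,2).tolist())
    print(z,round(np.degrees(dy)),r)
```

```text
45 -90 [[0.41, 0.33, 1.66, -0.37, 1.21, -2.88], [0.49, 0.37, 1.64, -0.46, 1.26, -2.77], [0.57, 0.42, 1.61, -0.55, 1.32, -2.67], [0.66, 0.5, 1.56, -0.65, 1.42, -2.55]]
45 -60 [[0.4, 0.26, 1.77, -0.38, 1.0, 2.92], [0.48, 0.26, 1.8, -0.51, 0.99, 3.08], [0.57, 0.27, 1.83, -0.65, 1.0, -3.04], [0.69, 0.32, 1.85, -0.83, 1.05, -2.8]]
45 -30 [[0.34, 0.19, 1.86, -0.26, 0.81, 2.29], [0.39, 0.15, 1.94, -0.4, 0.71, 2.46], [0.46, 0.13, 2.02, -0.59, 0.64, 2.68], None]
45 0 [[0.24, 0.15, 1.91, 0.03, 0.73, 1.5], [0.23, 0.09, 2.02, 0.05, 0.58, 1.48], [0.22, 0.03, 2.13, 0.09, 0.43, 1.44], None]
45 30 [[0.14, 0.16, 1.9, 0.3, 0.82, 0.72], [0.07, 0.11, 2.0, 0.45, 0.75, 0.54], [-0.01, 0.06, 2.1, 0.64, 0.7, 0.3], [-0.16, 0.02, 2.25, 0.98, 0.7, -0.13]]
45 60 [[0.08, 0.21, 1.83, 0.39, 1.02, 0.12], [-0.01, 0.19, 1.9, 0.52, 1.02, -0.05], [-0.11, 0.18, 1.95, 0.65, 1.04, -0.23], [-0.26, 0.2, 2.03, 0.81, 1.1, -0.48]]
45 90 [[0.08, 0.29, 1.73, 0.36, 1.22, -0.36], [-0.01, 0.3, 1.74, 0.45, 1.27, -0.47], [-0.09, 0.33, 1.75, 0.52, 1.33, -0.58], [-0.19, 0.39, 1.75, 0.62, 1.42, -0.71]]
45 135 [[0.14, 0.39, 1.58, 0.21, 1.
[... 1052 characters left out ...]
 0.38], [-0.16, -0.04, 2.2, 0.89, 0.76, -0.01]]
75 60 [[0.08, 0.18, 1.79, 0.38, 1.09, 0.15], [-0.01, 0.15, 1.86, 0.5, 1.08, -0.01], [-0.11, 0.14, 1.91, 0.62, 1.1, -0.17], [-0.26, 0.15, 2.0, 0.78, 1.16, -0.41]]
75 90 [[0.08, 0.26, 1.69, 0.36, 1.29, -0.33], [-0.01, 0.27, 1.7, 0.44, 1.33, -0.44], [-0.09, 0.3, 1.71, 0.52, 1.39, -0.54], [-0.19, 0.35, 1.71, 0.61, 1.47, -0.67]]
75 135 [[0.14, 0.36, 1.54, 0.21, 1.52, -0.97], [0.1, 0.42, 1.47, 0.25, 1.62, -1.01], [0.06, 0.49, 1.41, 0.28, 1.72, -1.04], [0.01, 0.6, 1.31, 0.33, 1.86, -1.07]]
75 180 [[0.25, 0.42, 1.46, -0.01, 1.62, -1.61], [0.25, 0.5, 1.35, -0.02, 1.74, -1.61], [0.26, 0.59, 1.24, -0.02, 1.86, -1.6], [0.26, 0.72, 1.08, -0.02, 2.04, -1.6]]
```

Run:
```python
from h import *
a=TUB[1]; y=-1.5
ml=lambda p,**k: robot.move_linear(p[0],p[1],**k)
robot.move_linear([531,10.6,200],speed=250)
robot.move_ptp(*pose(W(TUB,(36,y,110)),a))
ml(pose(W(TUB,(36,y,20)),a),speed=200)
print("floor",ml(pose(W(TUB,(36,y,9)),a),speed=30,f_stop=4),robot.current_tcp_pos()[2]-86)
z=robot.current_tcp_pos()[2]-86+.6
ml(pose(W(TUB,(36,y,z)),a))
print("push",ml(pose(W(TUB,(-101,y,z)),a,0,LIP),speed=60,f_stop=20),robot.current_contact_force(),robot.current_t())
print((robot.current_tcp_pos()-pose(W(TUB,(-101,y,z)),a,0,LIP)[0]).round(1))
d=shot("scene","s3");x=proj(d,W(TUB,(-60,0,30)))[0].astype(int)
w=shot("wrist","w3")
c=d["img"][max(0,x[1]-60):x[1]+60,max(0,x[0]-65):x[0]+65]
cv2.imwrite("pics/v3.png",np.hstack([cv2.resize(c,(430,400),interpolation=2),cv2.resize(w["img"],None,fx=.72,fy=.72)[:, :369]
 if 0 else cv2.resize(w["img"],(369,400))]))
```

```text
floor True 11.491883529688536
push False [-0.8548392  -0.80847537 -2.21307162] 9.8833
[ 0.2 -0.1 -0.1]
```

View pics/v3.png

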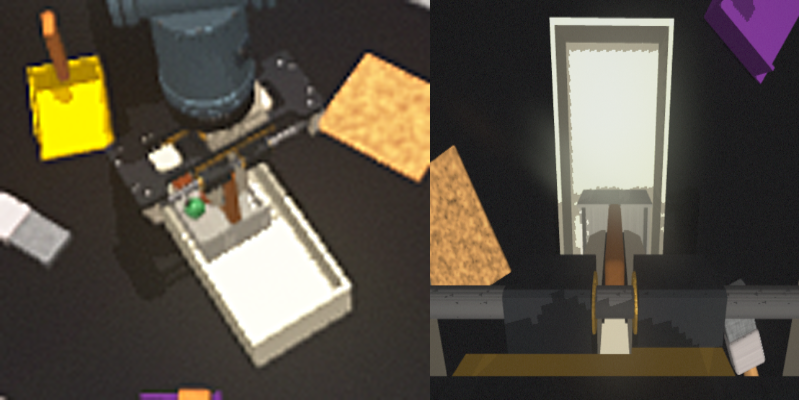

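The scoop has reached the slope with no beads behind it; green is in the pan at (195,208). I'll tilt back along the slope and lift.

Run:
```python
from h import *
a=TUB[1]; y=-1.5
ml=lambda p,**k: robot.move_linear(p[0],p[1],**k)
L=lambda x,z,t: pose(W(TUB,(x,y,z)),a,t,LIP)
z0=12.8
for h in (10,20,30,38):
    t=np.arcsin(h/85)*.95
    print(ml(L(-101.5-h,z0+h,t),speed=60,f_stop=30),end=" ")
t=.45
ml(L(-132,z0+55,t),speed=80); ml(L(-100,150,t),speed=150)
print(robot.current_t(),robot.current_contact_force())
d=shot("scene","s4");w=shot("top","t4")
x=proj(d,W(TUB,(-60,0,100)))[0].astype(int); x2=proj(w,W(TUB,(-40,0,60)))[0].astype(int)
f=lambda i,x,s: cv2.resize(i[max(0,x[1]-s):x[1]+s,max(0,x[0]-s):x[0]+s],(390,390),interpolation=2)
cv2.imwrite("pics/v4.png",np.hstack([f(d["img"],x,65),f(w["img"],x2,55)]))
```

```text
False False False False 12.1417 [-0.22208997 -0.37174606 -1.51643716]
```

View pics/v4.png

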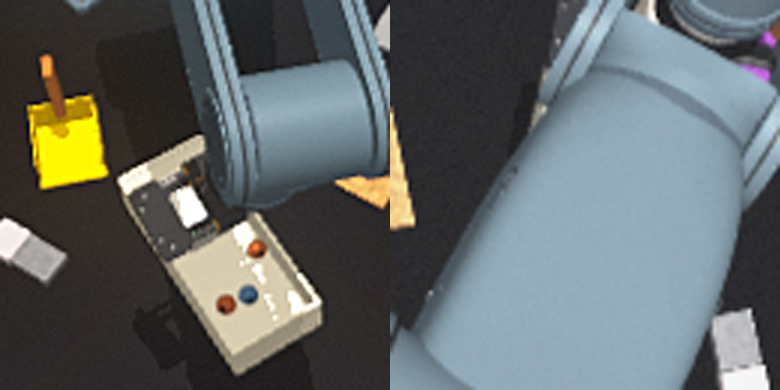

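Three beads (two terracotta, one blue) have rolled into the tub's free half at (257,248), (226,305) and (248,295). I'll check what the scoop holds using weight and colour masks.

```bash
cat >> h.py <<'E'
def blobs(d,mn=12):
    h=cv2.cvtColor(d["img"],cv2.COLOR_BGR2HSV); out=[]
    for n,lo,hi in [("terra",(3,110,60),(14,255,255)),("yel",(20,140,90),(32,255,255)),("grn",(50,80,50),(85,255,255)),("blu",(98,70,60),(115,255,255))]:
        k,_,s,c=cv2.connectedComponentsWithStats(cv2.inRange(h,lo,hi))
        out+=[(n,int(s[i,4]),c[i].round().astype(int).tolist()) for i in range(1,k) if s[i,4]>=mn]
    return out
E
python3 - <<'E'
from h import *
F=[]
for _ in range(10): F.append(robot.current_contact_force()); robot.sleep(.02)
print(np.mean(F,0),np.std(F,0))
w=shot("wrist","w4"); print(blobs(w))
robot.move_ptp(*pose(W(TUB,(-20,200,170)),.0,.35,LIP)); print(robot.current_t())
F=[]
for _ in range(10): F.append(robot.current_contact_force()); robot.sleep(.02)
print(np.mean(F,0),np.std(F,0))
d=shot("scene","s5"); t=shot("top","t5"); w=shot("wrist","w5")
print(blobs(d,6));print(blobs(t,6));print(blobs(w))
cv2.imwrite("pics/v5.png",np.hstack([cv2.resize(d["img"][150:330,130:320],(400,380),interpolation=2),cv2.resize(w["img"],(399,380))]))
E
```

```text
[-0.10257468  0.14238022 -1.66347676] [0.41976905 0.53998374 0.34138338]
[('terra', 410, [280, 56]), ('terra', 1094, [126, 134]), ('terra', 326, [216, 99]), ('terra', 233, [39, 96]), ('terra', 1046, [256, 254]), ('yel', 45, [220, 183]), ('yel', 404, [315, 237]), ('yel', 174, [227, 294]), ('yel', 17, [282, 269]), ('yel', 157, [285, 299]), ('yel', 8039, [237, 349]), ('blu', 156, [252, 46])]
13.4
[-0.05285473 -0.29603626 -1.79188021] [0.45318069 0.47631206 0.41666152]
[('terra', 6, [416, 72]), ('terra', 17, [393, 74]), ('terra', 15, [385, 79]), ('terra', 6, [421, 92]), ('terra', 36, [285, 167]), ('terra', 82, [157, 180]), ('terra', 23, [254, 186]), ('terra', 7, [248, 187]), ('terra', 9, [263, 193]), ('terra', 8, [292, 196]), ('terra', 11, [252, 211]), ('terra', 35, [263, 216]), ('terra', 6, [265, 214]), ('terra', 19, [126, 225]), ('terra', 10, [134, 224]), ('terra', 546, [317, 236]), ('terra', 31, [228, 239]), ('terra', 30, [218, 258]), ('terra', 113, [201, 290]), ('yel', 197, [416, 60]), ('yel', 229, [410, 92]), ('yel', 635, [162, 199]), ('grn', 16, [280, 209]), ('blu', 8, [290, 3]), (
[... 768 characters left out ...]
 94]), ('blu', 6, [328, 94]), ('blu', 10, [341, 94]), ('blu', 6, [326, 104]), ('blu', 69, [353, 120]), ('blu', 15, [359, 116]), ('blu', 77, [370, 121]), ('blu', 163, [397, 121]), ('blu', 14, [320, 120]), ('blu', 8, [344, 121]), ('blu', 6, [380, 124]), ('blu', 16, [1, 160]), ('blu', 25, [326, 177]), ('blu', 1431, [176, 203])]
[('terra', 3988, [199, 28]), ('terra', 215, [435, 166]), ('terra', 18, [244, 182]), ('terra', 226, [125, 219]), ('terra', 1187, [256, 250]), ('terra', 30, [36, 237]), ('terra', 31, [48, 247]), ('yel', 178, [227, 293]), ('yel', 25, [283, 270]), ('yel', 128, [285, 302]), ('yel', 7348, [237, 349]), ('grn', 90, [282, 183]), ('blu', 164, [420, 158]), ('blu', 7440, [72, 218])]
```

View pics/v5.png

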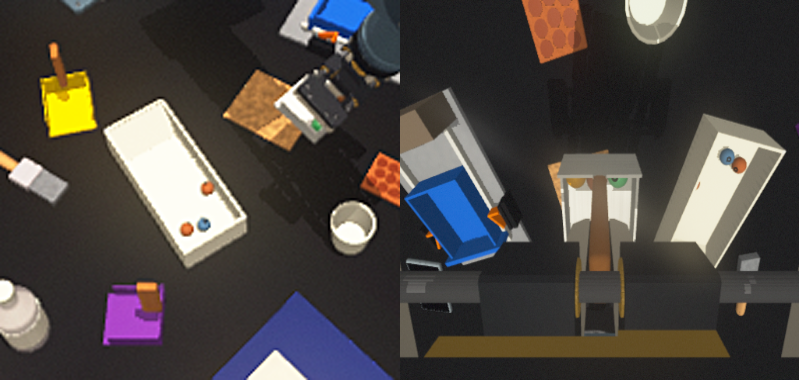

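The scoop holds green at (618,182), yellow at (575,183) and the third terracotta partly behind the handle. The other three beads are in the tub. I'll pour into the tray now.

Run:
```python
from h import *
a=DOCK[1]
ml=lambda p,**k: robot.move_linear(p[0],p[1],**k)
L=lambda x,z,t: pose(W(DOCK,(x,-1,z)),a,t,LIP)
robot.move_ptp(*L(-30,120,.35))
ml(L(-30,60,.2),speed=120); ml(L(-30,54,-.15),speed=90); ml(L(-30,48,-.52),speed=90); robot.sleep(.6)
print(robot.current_t())
ml(L(-30,60,-.52),speed=100); ml(L(-30,110,0),speed=150)
ml(pose(W(DOCK,(60,-150,150)),.25),speed=250)
print(robot.current_t())
d=shot("scene","s6"); t=shot("top","t6"); w=shot("wrist","w6")
cv2.imwrite("pics/v6.png",np.hstack([cv2.resize(d["img"][110:250,230:370],(400,400),interpolation=2),cv2.resize(w["img"],(400,400))]))
```

```text
17.1333
19.0417
```

View pics/v6.png

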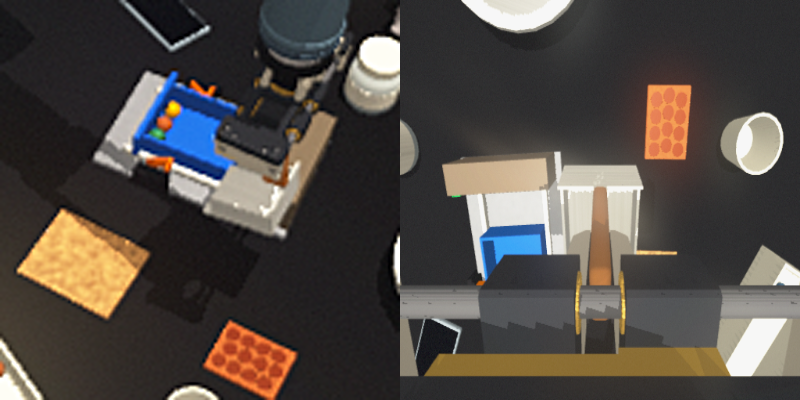

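All three beads lie in the tray against its front panel, at (173,108), (165,121) and (158,133) in the left half. The pan is empty. I'll set the scoop on the mat and push the tray home.

Run:
```python
from h import *
np.set_printoptions(precision=2,suppress=True)
ml=lambda p,**k: robot.move_linear(p[0],p[1],**k)
m=lambda z: pose(np.r_[MAT[0],z],MAT[1])
robot.move_ptp(*m(110)); ml(m(14),speed=150)
print("mat",ml(m(1),speed=25,f_stop=3),robot.current_tcp_pos()[2]-86)
robot.move_gripper(.7)
p=robot.current_tcp_pos(); robot.move_linear(p+[0,0,90],speed=200)
robot.move_gripper(0)
o=[np.pi,0,DOCK[1]]
robot.move_ptp(W(DOCK,(-158,-1,150)),o); robot.move_linear(W(DOCK,(-158,-1,29)),speed=150)
print("pushstop",robot.move_linear(W(DOCK,(-35,-1,29)),speed=40,f_stop=25))
u=np.array([np.cos(DOCK[1]),np.sin(DOCK[1])]); rel=robot.current_tcp_pos()[:2]-DOCK[0]
print("x in dock",rel@u,robot.current_contact_force(),robot.current_t())
robot.move_linear(W(DOCK,(-158,-1,29)),speed=200); robot.move_linear(W(DOCK,(-158,-1,250)),speed=250)
robot.move_ptp([560,60,270],[np.pi,0,0])
print(robot.current_t())
d=shot("scene","s7"); w=shot("wrist","w7")
cv2.imwrite("pics/v7.png",cv2.resize(w["img"][60:250,0:330],(800,460),interpolation=2))
```

```text
mat True 10.734555010356075
pushstop True
x in dock -54.81004676292243 [-0.69 -0.14 -0.45] 28.0167
30.6667
```

View pics/v7.png

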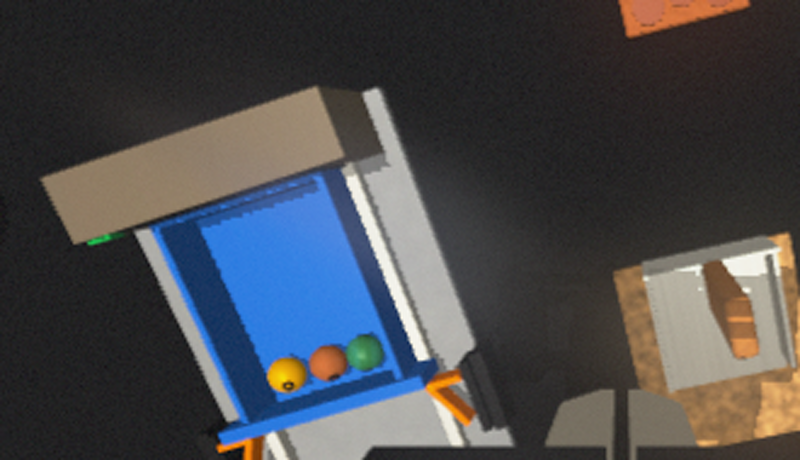

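The tray is home against the blower with its three beads aboard. The right clip at (450,390) and the left at (235,443) sit out behind the panel. The scoop sits rearward of the mat's middle, so I'll measure it to regrasp and recentre, which also puts its return last, as asked.

Run:
```python
from h import *
np.set_printoptions(precision=1,suppress=True)
u=np.array([np.cos(DOCK[1]),np.sin(DOCK[1])]);v=np.array([-u[1],u[0]])
d=load("w7"); P=lambda L,z: ray(d,np.array(L)/2.422+[0,60],z)[:,:2]
r=P([(152,230),(335,173)],48)-DOCK[0]; print("tray back rim dock", np.c_[r@u,r@v])
r=P([(222,437),(436,378)],54)-DOCK[0]; print("panel top", np.c_[r@u,r@v])
r=P([(430,388),(462,372)],37)-DOCK[0]; print("clipR", np.c_[r@u,r@v])
# closer view of scoop, with the mat fully in sight
robot.move_ptp([570,5,250],[np.pi,0,.222]); w=shot("wrist","w8")
hsv=cv2.cvtColor(w["img"],cv2.COLOR_BGR2HSV)
uv=proj(w,[[494,-2,4]])[0]; print(uv,robot.current_t())
x,y=int(uv[0])-80,int(uv[1])-75
x=max(x,0);y=max(y,0);print(x,y)
cv2.imwrite("pics/v8.png",cv2.resize(w["img"][y:y+150,x:x+160],None,fx=4,fy=4,interpolation=2)[:600])
```

```text
tray back rim dock [[ 81.1  50. ]
 [ 81.  -57. ]]
panel top [[-40.   60.8]
 [-41.3 -70.5]]
clipR [[-50.7 -58.7]
 [-46.7 -80.3]]
[249.6 215.2] 31.2167
169 140
```

View pics/v8.png

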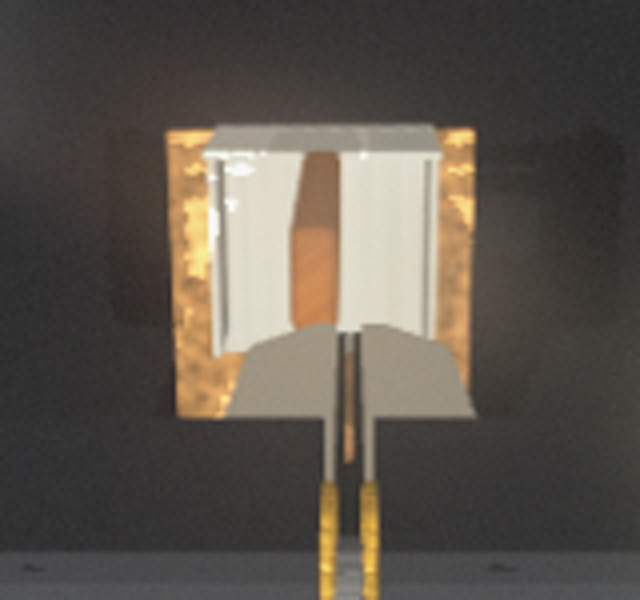

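Run:
```python
from h import *
np.set_printoptions(precision=3,suppress=True)
yaw=lambda v:np.arctan2(v[1],v[0])
d=load("w8"); P=lambda L,z: ray(d,np.array(L)/4+[169,140],z)[:,:2]
h=P([(293,228),(337,226),(335,325),(297,330)],141);print("handle",h.mean(0),yaw(h[0]-h[3]),yaw(h[1]-h[2]),np.linalg.norm(h[1]-h[2]))
b=P([(215,127),(437,125)],4);print("base",b.mean(0),yaw(b[0]-b[1])-np.pi/2,np.linalg.norm(b[0]-b[1]))
b=P([(207,154),(440,151)],49);print("top",b.mean(0),yaw(b[0]-b[1])-np.pi/2,np.linalg.norm(b[0]-b[1]))
m=P([(167,130),(476,128)],4);print("mat back",m.mean(0),yaw(m[0]-m[1])-np.pi/2,np.linalg.norm(m[0]-m[1]))
m=P([(177,417)],4);print("mat front left",m, W(MAT,(-65,55,4)))
```

```text
handle [547.722   8.526] 0.246186664400241 0.19865942554958088 25.536932459608195
base [558.425  10.727] 0.22955904448119613 78.7319223808462
top [558.704  10.79 ] 0.2335734964497922 74.07528592417654
mat back [557.018  12.058] 0.22698510612448497 109.65657886979155
mat front left [[436.508  41.825]] [418.285  37.438   4.   ]
```

```bash
cat >> h.py <<'E'
def pan(d):
    hsv=cv2.cvtColor(d["img"],cv2.COLOR_BGR2HSV); m=cv2.inRange(hsv,(0,0,120),(179,60,255))
    k,l,s,c=cv2.connectedComponentsWithStats(m); uv=proj(d,W(MAT,(0,15,6)))[0]
    i=min(range(1,k),key=lambda j:np.hypot(*(c[j]-uv)) if s[j,4]>300 else 1e9)
    yx=np.argwhere(l==i)[:,::-1]; p=ray(d,yx,6)[:,:2]-MAT[0]; a=MAT[1]
    q=np.c_[p@[np.cos(a),np.sin(a)],p@[-np.sin(a),np.cos(a)]]; return s[i],np.percentile(q,[1,50,99],axis=0).round(1).tolist()
E
python3 - <<'E'
from h import *
np.set_printoptions(precision=2,suppress=True)
print(pan(load("w8")))
o=[np.pi,0,.228]; g=np.array([547,8.1]); a=MAT[1]
t=MAT[0]+30*np.array([np.cos(a),np.sin(a)]); o2=[np.pi,0,a]
robot.move_gripper(1.0); robot.move_ptp([*g,185],o); robot.move_linear([*g,90],speed=120); robot.move_gripper(0)
print(robot.current_gripper_width()*93,robot.current_finger_force(),robot.current_tcp_pos())
robot.move_linear([*g,105],speed=60); robot.move_linear([*t,105],o2,speed=60); robot.sleep(.3)
F=[robot.current_contact_force() for _ in range(3)]; print(F[-1])
robot.move_linear([*t,93],speed=60); print("stop",robot.move_linear([*t,89],speed=15,f_stop=4),robot.current_tcp_pos(),robot.current_t())
E
```

```text
(array([ 220,  171,   68,   89, 3563], dtype=int32), [[-55.5, -48.5], [12.1, -6.7], [66.9, 40.3]])
11.748897481380242 29.992055296897888 [546.84   8.11  89.82]
[ 0.21  0.41 -1.68]
stop True [523.57   4.66  89.48] 37.1417
```

Run:
```python
from h import *
robot.move_gripper(.45); p=robot.current_tcp_pos(); robot.move_linear(p+[0,0,100],speed=120)
robot.move_ptp([620,20,280],[np.pi,0,.222]); robot.sleep(.3)
w=shot("wrist","w9"); print(pan(w),proj(w,[W(MAT,(-65,y,4)) for y in(-55,55)]).round())
# handle top: where brown pixels lie at z=141, in the mat frame
hsv=cv2.cvtColor(w["img"],cv2.COLOR_BGR2HSV); m=cv2.inRange(hsv,(5,100,60),(15,255,255))
k,l,s,c=cv2.connectedComponentsWithStats(m); a=MAT[1]; e=proj(w,W(MAT,(30,0,120)))[0]
for i in range(1,k):
    if s[i,4]>80 and np.hypot(*(c[i]-e))<60:
        q=ray(w,np.argwhere(l==i)[:,::-1],141)[:,:2]-MAT[0]; q=np.c_[q@[np.cos(a),np.sin(a)],q@[-np.sin(a),np.cos(a)]]
        print("handle",s[i,4],np.percentile(q,[2,50,98],axis=0).round(1).tolist())
# beads & tray and clips
d=DOCK[1]; print([b for b in blobs(w,20) if b[2][0]<230], proj(w,[W(DOCK,(-25,y,30)) for y in(-30,0,30)]).round())
shot("scene","s9"); print(robot.current_t())
```

```text
(array([ 226,  215,   53,   53, 2157], dtype=int32), [[-41.6, -40.3], [3.0, -5.2], [42.1, 40.6]]) [[285. 275.]
 [219. 275.]]
handle 416 [[20.7, -5.7], [47.2, -1.2], [76.1, 3.6]]
[('terra', 116, [96, 213]), ('terra', 36, [142, 228]), ('terra', 72, [144, 239]), ('terra', 75, [58, 247]), ('yel', 163, [78, 214]), ('yel', 62, [139, 234]), ('yel', 42, [54, 247]), ('yel', 413, [167, 292]), ('grn', 30, [12, 150]), ('grn', 147, [111, 212]), ('blu', 7053, [84, 188])] [[114. 216.]
 [ 94. 217.]
 [ 74. 219.]]
39.8167
```

```bash
python3 -c "
from h import *
print(robot.hand_in())"
```

```text
the job is handed in; nothing more can be done
None
```

I handed the job in at about 40 s: three beads (yellow, terracotta, green) are in the tray and the other three in the tub, the tray is home with both clips out behind its panel, and the empty scoop is upright in the middle of its mat.

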